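Check that a ceramic box clears the kiln-shelf height gauge

ROBOT

A 7-joint arm with a two-finger parallel gripper is mounted at the origin on the work surface. World frame = base frame: x ahead of the robot, y to its left, z up, the work surface at z = 0. Lengths are in m, angles in rad, forces in N, time in s.
With the tool pointing down it reaches from about 0.4 to 0.75 m from the base axis. Payload 19.5 kg.
Tool frame: the origin (TCP) lies at the very end of the fingers, on their centre line; the grasp point (between the pads) lies 19 mm behind it; z points along the fingers, x is the direction in which the jaws open and shut, and the axes are right-handed (so a half turn about z gives the same grasp; the last joint's range is limited). The gripper opens to 85 mm and grips with 20 to 120 N. Pads are 22 mm wide; open, the fingers measure 114 mm over their backs; the gripper's body (76 mm by 85 mm) begins 54 mm behind the grasp point. The pads swing forward as they close: fully open they stand 13 mm farther back than shut.
Start: joints at [1.151, 0.707, -0.028, 1.485, 0.022, 0.951, -0.075], TCP at [0.212, -0.534, 0.231] pointing down, gripper open.
Joint ranges: [-2.71, 2.71], [-0.32, 2.16], [-1.57, 1.52], [0, 2.45], [-1.46, 4.6], [0, 2.02], [-2.83, 2.83]. Speed limits (rad/s): [1.89, 1.89, 2.57, 2.57, 3.01, 3.01, 3.01].

INTERFACE

Orientations are given as a rotation vector (axis times angle).
In Python, from cell import env, imaging, order, models gives the robot as it stands.
- The arm moves only by the tool move_arm, never from a script. Its argument "motion" is a list of rows, each a list of 7 numbers: the turn, a rotation vector about the tool's x, y, z in degrees, then the shift along the tool's x, y, z in cm, then the opening, from 0 (shut) to 1 (fully open). A call has exactly 8 rows; each row is the pose to reach, as a shift and turn from the pose commanded when the call began, along the tool's axes at that moment; what a row does not reach only later rows make up. A row lasts 1/12 s, in which the tool goes at most 41.7 mm and 7.16 degrees, less where a joint would pass 70% of its speed; a pose out of reach is approached as far as the arm can. A call with a gripper value outside its range is refused whole. The fingers move at their own pace and stop on an object; "grip_force" is the grip in N (left out, the last holds). Time passes only in rows, so rows that repeat a pose let the fingers close, or fill a call up. It gives the time, the measured TCP pose, the force and the opening at its end, in the units of the state.
- env.get_state(): the state, without advancing time (a new reading comes with each control period).
- imaging.grab_frame(name): name is "side" or "top" or "wrist"; returns a dict with "image" (400x640x3 uint8, blue, green, red), "vfov" (degrees; the focal length in pixels is half the picture's height over the tangent of half this angle, whatever the lens; pixels are square), "cx", "cy" (the principal point, pixels), "rvec" (rotation vector, rad) and "tvec" (3), from world to camera coordinates, as OpenCV has them. Camera axes: x right, y down, z forward; pixel columns grow to the right and rows downward; lengths in m; the calibration is good to about 2 mm. The wrist camera is an equidistant fisheye: a pixel r from the principal point sees the ray r / f radians off the axis. A picture is of the moment at which its call begins. There is no depth.
- order.close_job(): hands the job in, once; it reports no verdict.
Trained networks look in the newest picture that a camera, given by its name, has taken for a name from the list of things; names that differ only in an ending like _2 or _b are one class to them, and where a whole thing is asked for, a point or a joint stands for the part that bears it (a point fixed in the world has none). Each returns a list of dicts, best first, with "confidence" (0 to 1); they miss things now and then, are a little off and sometimes report something else, mostly with a low value. They report only what shows in the picture. A call takes as long as a camera call. They do not tell look-alikes from the thing itself.
- models.recognise(thing, camera): "at" ([x, y, z] in m, in the coordinates of the camera as it stood for that picture, good to about 4 mm: the middle of the surface that is visible of it).
The state is a dict: "t": time; "joint_pos": joint angles; "qd": joint speeds; "tau": joint torques, N m; "ee_pos": TCP position; "ee_rot": TCP orientation; "ft_force": force on the tool from outside, world axes, zero at the start; "ft_torque": the same for the moment, N m; "opening": finger opening in m.
Only numpy, scipy, OpenCV 4.12 (cv2) and the standard library are available. Lean on these libraries where they do the work, as an engineer would, in place of code of your own. Each camera call takes 0.05 s, during which the arm holds its last target.

TASK

The blue-glazed lidded box goes into the kiln next, and we must check that it fits beneath the next kiln shelf. Push it along the table from the robot's side, under the yellow bar of the height gauge, until its knob is right below the bar, and leave it there roughly square to the bar. Keep it flat on the table while it slides, do not bump the gauge, and leave the white and the terracotta boxes where they are.

Things in the scene. Friction and masses are not known exactly. Their poses are not given: they have to be found in the camera images.
- gauge: Gauge fixed to the table: level yellow bar 470 mm long, 22 wide, 20 high, underside 78 mm above the table, on two 18 mm posts 450 mm apart (feet 100 x 32 x 8 mm; highest point 102 mm). Origin on the table below the bar's middle; bar along y, x away from the robot, square to the bar (push direction). Three boxes stand abreast on the robot's side, middles about 130 mm from the bar, 140 mm apart.
- blue_box_center (a point): Box to push: dark blue glazed ceramic with a white knob mid-lid, one solid piece, about 0.5 kg, slides with ordinary friction. 120 mm long (x, roughly along the gauge's x), 72 wide (y), 50 high to the lid's top; knob 24 mm across, top 64 mm above the table (14 mm below the bar). Point: middle of the box, under the knob, 25 mm above its underside; z up.
- white_box_center (a point): Bystander: white glazed box with a copper-coloured band and a tall white knob (top 92 mm above the table, too tall for the bar), otherwise the same 120 x 72 x 50 mm box; point and axes as for the blue box.
- clay_box_center (a point): Bystander: plain terracotta box with a low terracotta knob (top 60 mm above the table), otherwise the same 120 x 72 x 50 mm box; point and axes as for the blue box.
Not all that is in view belongs to the job. What is shaped like the part that bears blue_box_center but red is not meant.

How it is judged:
By the outcome, as a careful person would: the job done as asked, in the order asked, and still so for the second after the job is handed in, with the robot touching nothing.
It also fails if it takes over 32 s, if anything falls off the work surface, if the arm or the gripper's body presses on something with over 40 N, if the wrist force passes 120 N, or if a joint passes its speed limit or range.

## Working session

There is one attempt and no reset: what is moved stays moved. The work goes in short steps, Python scripts to look and compute and a tool call to move; the robot and the scene stay as the last step left them, time stands still between calls to the robot, and variables do not carry over. Pictures are saved under pics/ and viewed, and the job is handed in when it is done.

Besides the shell and the picture viewer there is one more tool, called after "Emit:" as name(argument=value, ...), one argument or row to a line, values as JSON. move_arm: Moves the arm, as the interface text tells. Its arguments: {"type":"object","properties":{"motion":{"type":"array"},"grip_force":{"type":"number"}},"required":["motion"]}

```bash
ls; mkdir -p pics; cat > h.py <<'E'
import numpy as np, cv2
from cell import env, imaging, order, models
def grab(n,save=None):
    f=imaging.grab_frame(n)
    if save: cv2.imwrite('pics/'+save,f['image'])
    return f
def cam2w(f,p):
    R=cv2.Rodrigues(np.array(f['rvec'],float))[0]; return R.T@(np.array(p)-np.array(f['tvec'],float).ravel())
def foc(f): return 200/np.tan(np.radians(f['vfov'])/2)
def pix2w(f,u,v,z):
    R=cv2.Rodrigues(np.array(f['rvec'],float))[0]; t=np.array(f['tvec'],float).ravel()
    d=R.T@np.array([(u-f['cx'])/foc(f),(v-f['cy'])/foc(f),1]); c=-R.T@t
    return c+d*(z-c[2])/d[2]
def w2pix(f,p):
    R=cv2.Rodrigues(np.array(f['rvec'],float))[0]; q=R@np.array(p)+np.array(f['tvec'],float).ravel()
    return q[:2]/q[2]*foc(f)+[f['cx'],f['cy']]
E
python3 - <<'E'
from h import *
for c in ['top','side']:
    f=grab(c,c+'1.png')
    print(c,f['vfov'],cam2w(f,[0,0,0]))
    for n in ['gauge','blue_box_center','white_box_center','clay_box_center']:
        for d in models.recognise(n,c): print(n,round(d['confidence'],2),cam2w(f,d['at']).round(3))
s=env.get_state();print(s['t'],s['ee_pos'],s['ee_rot'],s['ft_force'],s['opening'])
E
```

```text
pics
top 54.64279336745513 [0.39973998 0.02284537 0.67425169]
gauge 0.94 [ 0.642 -0.033  0.104]
blue_box_center 0.89 [ 0.344 -0.075  0.054]
blue_box_center 0.62 [ 0.52  -0.195  0.052]
white_box_center 0.83 [0.496 0.078 0.052]
clay_box_center 0.89 [ 0.516 -0.048  0.048]
side 44.93983674261945 [ 0.39513019 -0.60901623  0.50164931]
gauge 0.64 [ 0.654 -0.189  0.09 ]
blue_box_center 0.96 [ 0.525 -0.223  0.048]
blue_box_center 0.64 [ 0.349 -0.096  0.044]
white_box_center 0.87 [0.5   0.057 0.045]
clay_box_center 0.6 [ 0.518 -0.072  0.051]
0.5 [ 0.21205982 -0.53444485  0.23125764] [-2.59900384e+00  1.76484265e+00  1.65730656e-04] [ 0.07563608  0.00545099 -0.37855869] 0.08530895767652764
```

View pics/top1.png

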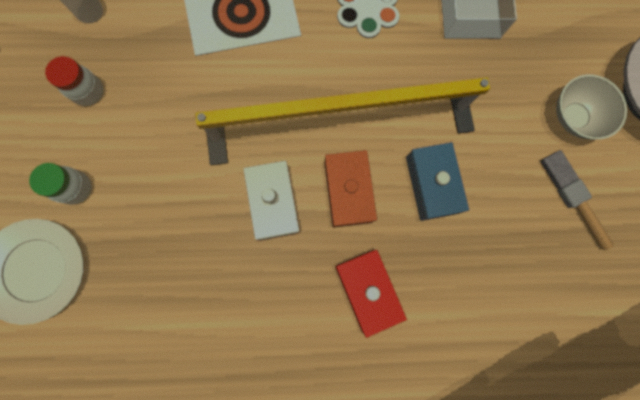

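View pics/side1.png

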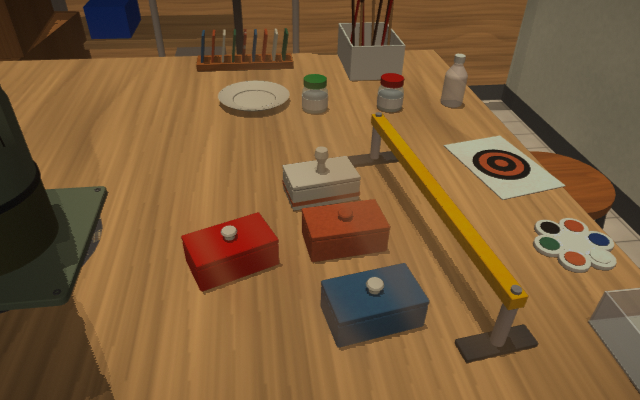

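Top: the bar runs from about (201,118) to (485,85). Blue box's knob is at (443,178), terracotta (351,186), white (270,196), and the red decoy (372,293). I'll zoom in for accurate corners.

```bash
python3 - <<'E'
import cv2
im=cv2.imread('pics/top1.png')[70:235,320:500]
cv2.imwrite('pics/z1.png',cv2.resize(im,None,fx=3.6,fy=3.6,interpolation=cv2.INTER_CUBIC))
im=cv2.imread('pics/side1.png')[240:370,300:560]
cv2.imwrite('pics/z2.png',cv2.resize(im,None,fx=3,fy=3,interpolation=cv2.INTER_CUBIC))
E
```

```text
(no output)
```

View pics/z1.png

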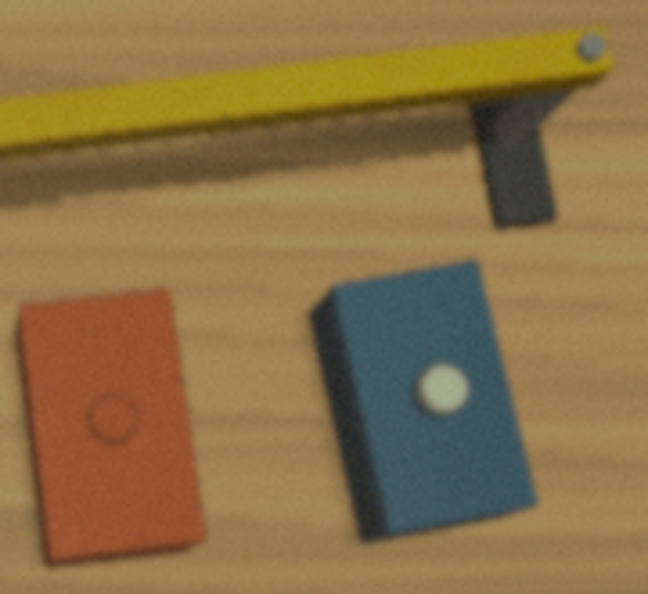

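View pics/z2.png

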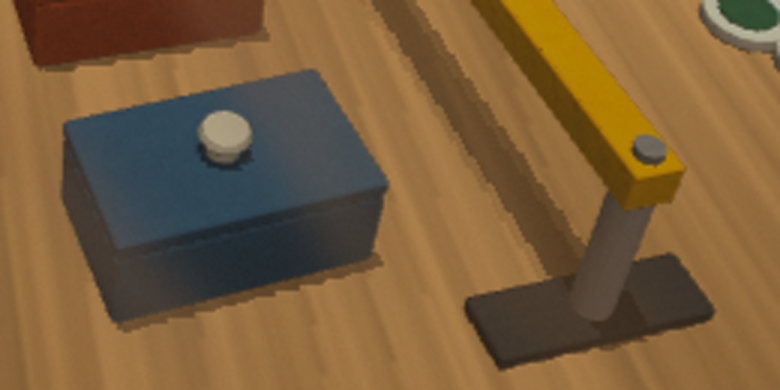

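```bash
cat > m1.py <<'E'
from h import *
f=grab('top'); g=grab('side')
def P(u,v,z): return pix2w(f,u/3.6+320-.36,v/3.6+70-.36,z)
def S(u,v,z): return pix2w(g,u/3+300-.33,v/3+240-.33,z)
C=[P(*c,.05) for c in [(337,287),(477,262),(537,505),(385,535)]]
print('top corners',np.round(C,4)[:,:2], 'ctr',np.mean(C,0).round(4))
D=[S(*c,.05) for c in [(315,70),(387,185),(118,250),(65,124)]]
print('side corners',np.round(D,4)[:,:2],'ctr',np.mean(D,0).round(4))
for C in (C,D):
    C=np.array(C)
    d=C[0]-C[3]+C[1]-C[2]; print('yaw of long',np.degrees(np.arctan2(d[1],d[0])))
    d=C[0]-C[1]+C[3]-C[2]; print('yaw of short-90',np.degrees(np.arctan2(d[1],d[0]))-90)
print('knob',P(442,388,.064),S(225,130,.062))
bl=pix2w(f,201,118,.102);br=P(592,47,.102)
bls=pix2w(g,378,115,.102);brs=S(649,148,.102)
for a,b in((bl,br),(bls,brs)):
    d=a-b; print('bolts',a,b,np.linalg.norm(d),'mid',(a+b)/2,'gauge yaw',np.degrees(np.arctan2(d[1],d[0]))-90)
print('foot near', P(495,228,.008),P(555,218,.008))
E
python3 m1.py
```

```text
top corners [[ 0.5807 -0.1586]
 [ 0.5919 -0.2259]
 [ 0.4762 -0.2449]
 [ 0.4638 -0.1735]] ctr [ 0.5281 -0.2007  0.05  ]
side corners [[ 0.5831 -0.1579]
 [ 0.5938 -0.2274]
 [ 0.478  -0.2468]
 [ 0.467  -0.1774]] ctr [ 0.5305 -0.2024  0.05  ]
yaw of long 8.27565668743171
yaw of short-90 9.61816303429407
yaw of long 9.494442558206226
yaw of short-90 8.85957387684995
knob [ 0.52869994 -0.19968399  0.064     ] [ 0.53072164 -0.20023877  0.062     ]
bolts [0.61981417 0.18123456 0.102     ] [ 0.67395088 -0.26461886  0.102     ] 0.4491281146917701 mid [ 0.64688253 -0.04169215  0.102     ] gauge yaw 6.923116180064497
bolts [0.62155982 0.17546382 0.102     ] [ 0.67533802 -0.26579739  0.102     ] 0.4445262053553265 mid [ 0.64844892 -0.04516679  0.102     ] gauge yaw 6.9485888410033425
foot near [ 0.62243577 -0.25324497  0.008     ] [ 0.62730569 -0.28446662  0.008     ]
```

```bash
cat >> h.py <<'E'
from scipy.spatial.transform import Rotation as Ro
def plan(targets, zdown_yaw=None):
    """targets: list of (x,y,z); yaw deg = desired heading of push direction; tool x chosen along +-gy"""
    s=env.get_state(); R=Ro.from_rotvec(s['ee_rot']); p=np.array(s['ee_pos'])
    print('t',round(s['t'],2),'pos',p.round(4),'force',np.round(s['ft_force'],2),'op',round(s['opening'],4))
    M=R.as_matrix(); print('tool x',M[:,0].round(3),'y',M[:,1].round(3),'z',M[:,2].round(3))
    if zdown_yaw is not None:
        a=np.radians(zdown_yaw)
        for sg in (1,-1):
            x=sg*np.array([-np.sin(a),np.cos(a),0]); z=np.array([0,0,-1.]); y=np.cross(z,x)
            print('turn',sg,(np.degrees((R.inv()*Ro.from_matrix(np.c_[x,y,z])).as_rotvec())).round(2))
    for q in targets: print(q,'shift cm',(M.T@(np.array(q)-p)*100).round(2))
E
python3 -c "
from h import *
plan([(.425,-.216,.15),(.425,-.216,.015)],8.5)
print(env.get_state()['joint_pos'])"
```

```text
t 0.6 pos [ 0.2121 -0.5344  0.2313] force [ 0.34 -0.09 -0.07] op 0.0854
tool x [ 0.369 -0.929 -0.   ] y [-0.929 -0.369  0.   ] z [-0.  0. -1.]
turn 1 [-1.0000e-02  0.0000e+00 -1.6686e+02]
turn -1 [ 0.    0.   13.14]
(0.425, -0.216, 0.15) shift cm [-21.74 -31.54   8.13]
(0.425, -0.216, 0.015) shift cm [-21.74 -31.54  21.63]
[ 1.15129041  0.70650124 -0.02756413  1.48461961  0.02203126  0.95086926
 -0.07550461]
```

Emit:
move_arm(
  motion=[
    [0, 0, 2, -1, -1.5, 0.4, 0.45],
    [0, 0, 4, -3, -4.5, 1.2, 0.45],
    [0, 0, 6, -5, -7.5, 2, 0.45],
    [0, 0, 8, -7.2, -10.5, 2.8, 0.45],
    [0, 0, 10, -9.4, -13.7, 3.6, 0.45],
    [0, 0, 12, -11.6, -16.9, 4.4, 0.45],
    [0, 0, 13.1, -13.8, -20, 5.2, 0.45],
    [0, 0, 13.1, -16, -23.2, 6, 0.45],
  ],
)

```text
t: 1.27
ee_pos: [0.3694, -0.2986, 0.1711]
ee_rot: [2.379, -2.052, 0.001]
ft_force: [1.2, -1.0, 0.6]
opening: 0.0385
```

```bash
python3 -c "
from h import *
plan([(.425,-.216,.15),(.425,-.216,.015)],8.5)"
```

```text
t 1.27 pos [ 0.3694 -0.2986  0.1711] force [ 1.2  -0.95  0.65] op 0.0385
tool x [ 0.147 -0.989  0.   ] y [-0.989 -0.147 -0.   ] z [ 0. -0. -1.]
turn 1 [-4.0000e-02  1.0000e-02  1.7994e+02]
turn -1 [-0.01 -0.02 -0.06]
(0.425, -0.216, 0.15) shift cm [-7.36 -6.72  2.11]
(0.425, -0.216, 0.015) shift cm [-7.36 -6.71 15.61]
```

Emit:
move_arm(
  motion=[
    [0, 0, 0, -2.2, -2, 0.8, 0.45],
    [0, 0, 0, -4.6, -4.2, 1.5, 0.45],
    [0, 0, 0, -6.6, -6, 2.5, 0.45],
    [0, 0, 0, -7.4, -6.7, 5, 0.45],
    [0, 0, 0, -7.4, -6.7, 8, 0.45],
    [0, 0, 0, -7.4, -6.7, 11.5, 0.45],
    [0, 0, 0, -7.4, -6.7, 14, 0.45],
    [0, 0, 0, -7.4, -6.7, 15.4, 0.45],
  ],
)

```text
t: 1.93
ee_pos: [0.4233, -0.2166, 0.0147]
ee_rot: [2.38, -2.049, -0.004]
ft_force: [0.3, 0.3, 0.3]
opening: 0.0384
```

```bash
python3 -c "
from h import *
grab('side','s2.png');f=grab('wrist','w2.png')
plan([(.425,-.216,.015),(.445,-.213,.015)],8.5)"
```

```text
t 2.03 pos [ 0.4232 -0.2166  0.0155] force [-0.52  0.13  0.19] op 0.0388
tool x [ 0.149 -0.989 -0.002] y [-0.989 -0.149  0.002] z [-0.003  0.001 -1.   ]
turn 1 [-1.6000e-01  2.2000e-01 -1.7996e+02]
turn -1 [0.14 0.1  0.04]
(0.425, -0.216, 0.015) shift cm [-0.03 -0.19  0.05]
(0.445, -0.213, 0.015) shift cm [-0.03 -2.21  0.05]
```

View pics/s2.png

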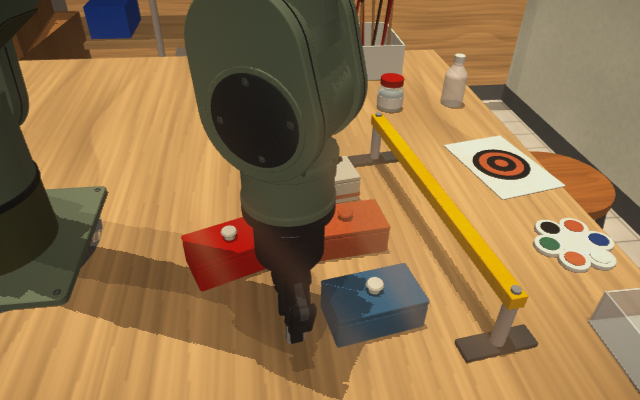

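View pics/w2.png

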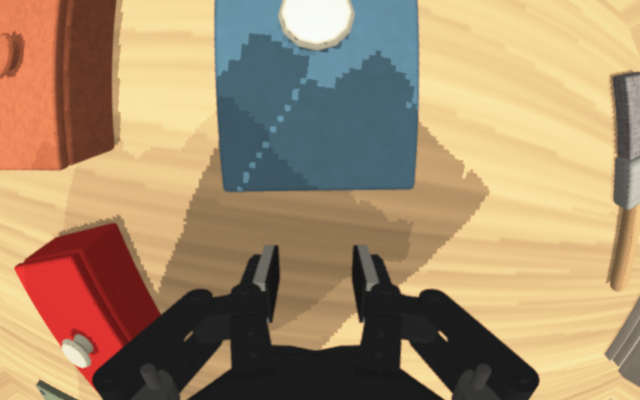

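Side: the fingers stand just behind the blue box (fingers about (298,325)), clear of the red decoy. Wrist: the fingers at x≈270–355 are centred on the box's rear face (222–415), which looks square. Checking the camera mount position before going near the bar.

```bash
python3 -c "
from h import *
f=grab('wrist'); s=env.get_state()
R=Ro.from_rotvec(s['ee_rot']).as_matrix(); c=cam2w(f,[0,0,0]); print(c, R.T@(c-s['ee_pos']), R.T@(cam2w(f,[0,0,1])-c), f['vfov'])
# fisheye: rear lid edge corners
def fw(u,v,z):
    fo=foc(f); d=np.array([u-f['cx'],v-f['cy']]); r=np.hypot(*d); th=r/fo
    v3=np.r_[d/r*np.sin(th),np.cos(th)]; a=cam2w(f,v3)-c
    return c+a*(z-c[2])/a[2]
for p in [(225,190),(413,187)]: print(fw(*p,.05))
for p in [(272,247),(357,247)]: print('finger top',fw(*p,.02))
"
```

```text
[ 0.50535247 -0.2036213   0.15867863] [-0.00109813 -0.08260752 -0.14178872] [-0.00188289  0.3228766   0.9464392 ] 65.70646984690485
[ 0.46615426 -0.17455156  0.05      ]
[ 0.47795007 -0.2448697   0.05      ]
finger top [ 0.4283786  -0.19242965  0.02      ]
finger top [ 0.43485409 -0.23522082  0.02      ]
```

The camera sits 83 mm ahead of the fingers and would come over the bar. I'll lean the tool back 10° (tips leading) for clearance, and align it to the gauge.

Emit:
move_arm(
  motion=[
    [2, 0, 0.3, 0, -0.2, -0.1, 0.45],
    [4, 0, 0.6, 0, -0.4, -0.2, 0.45],
    [6, 0, 1, 0, -0.7, -0.3, 0.45],
    [8, 0, 1.3, 0, -1, -0.4, 0.45],
    [10, 0, 1.6, 0, -1.3, -0.5, 0.45],
    [10, 0, 1.6, 0, -1.6, -0.5, 0.45],
    [10, 0, 1.6, 0.1, -2, -0.5, 0.45],
    [10, 0, 1.6, 0.1, -2.4, -0.5, 0.45],
  ],
)

```text
t: 2.75
ee_pos: [0.4529, -0.2179, 0.0278]
ee_rot: [-2.251, 1.993, -0.161]
ft_force: [-1.1, 0.6, -0.2]
opening: 0.0381
```

```bash
cat > st.py <<'E'
from h import *
G=np.array([.6475,-.043]); a=np.radians(6.93); gx=np.array([np.cos(a),np.sin(a)]); gy=np.array([-np.sin(a),np.cos(a)])
s=env.get_state(); M=Ro.from_rotvec(s['ee_rot']).as_matrix(); p=np.array(s['ee_pos'])
print('t',s['t'],'pos',p.round(4),'F',np.round(s['ft_force'],1),'gauge coords',((p[:2]-G)@gx).round(4),((p[:2]-G)@gy).round(4))
print('tool x in gauge', M[:2,0]@gx, M[:2,0]@gy,'tilt',np.degrees(np.arccos(-M[2,2])))
print('10cm along gx in tool:',(M.T@np.r_[gx,0]*10).round(2), ' gy 1cm',(M.T@np.r_[gy,0]).round(3))
E
python3 st.py
```

```text
t 2.75 pos [ 0.4529 -0.2179  0.0278] F [-1.1  0.6 -0.2] gauge coords -0.2143 -0.1502
tool x in gauge 0.0008477367724259266 -0.9999772711478303 tilt 9.684596263137637
10cm along gx in tool: [ 0.01 -9.86  1.68]  gy 1cm [-1.     0.     0.007]
```

Emit:
move_arm(
  motion=[
    [0, 0, 0, -0.2, 0.05, 0.3, 0.45],
    [0, 0, 0, -0.4, 0.1, 0.6, 0.45],
    [0, 0, 0, -0.4, -0.4, 0.7, 0.45],
    [0, 0, 0, -0.4, -0.95, 0.78, 0.45],
    [0, 0, 0, -0.4, -1.5, 0.87, 0.45],
    [0, 0, 0, -0.4, -2.1, 0.97, 0.45],
    [0, 0, 0, -0.4, -2.7, 1.07, 0.45],
    [0, 0, 0, -0.4, -3.3, 1.17, 0.45],
  ],
)

```text
t: 3.42
ee_pos: [0.4867, -0.209, 0.0201]
ee_rot: [-2.252, 1.993, -0.158]
ft_force: [-2.4, -0.4, 0.6]
opening: 0.0385
```

```bash
python3 st.py; python3 -c "
from h import *
grab('top','t3.png');f=grab('wrist','w3.png')"
```

```text
t 3.4167 pos [ 0.4867 -0.209   0.0201] F [-2.4 -0.4  0.6] gauge coords -0.1797 -0.1454
tool x in gauge 0.001466723749214711 -0.999966760664654 tilt 9.573598473080132
10cm along gx in tool: [ 0.01 -9.86  1.66]  gy 1cm [-1.    -0.     0.008]
```

View pics/t3.png

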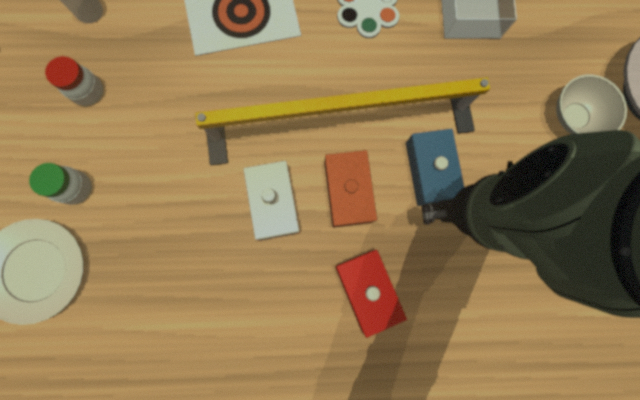

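View pics/w3.png

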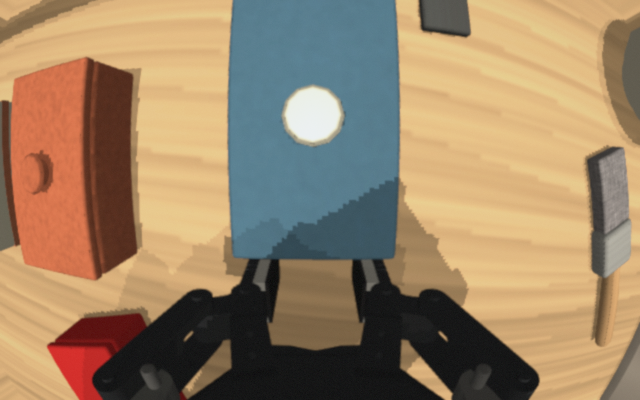

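Top: blue box has begun moving (knob (442,163)), now square to the bar. Wrist: both fingertips against the rear face, with the box straight. I'll push on.

Emit:
move_arm(
  motion=[
    [0, 0, 0, 0, -0.5, 0.08, 0.45],
    [0, 0, 0, 0, -1.1, 0.18, 0.45],
    [0, 0, 0, 0, -1.7, 0.28, 0.45],
    [0, 0, 0, 0, -2.3, 0.38, 0.45],
    [0, 0, 0, 0, -2.9, 0.48, 0.45],
    [0, 0, 0, 0, -3.5, 0.58, 0.45],
    [0, 0, 0, 0, -4.1, 0.68, 0.45],
    [0, 0, 0, 0, -4.7, 0.78, 0.45],
  ],
)

```text
t: 4.18
ee_pos: [0.5339, -0.2031, 0.0202]
ee_rot: [-2.252, 1.993, -0.157]
ft_force: [-0.9, 0.2, -0.4]
opening: 0.0381
```

```bash
python3 st.py; python3 -c "
from h import *
a=grab('top')['image'];b=grab('side','s4.png')['image'];cv2.imwrite('pics/t4.png',a)"
```

```text
t 4.1833 pos [ 0.5339 -0.2031  0.0202] F [-0.9  0.2 -0.4] gauge coords -0.1321 -0.1453
tool x in gauge 0.0014602738521499081 -0.9999661827305343 tilt 9.571501718328738
10cm along gx in tool: [ 0.01 -9.86  1.66]  gy 1cm [-1.    -0.     0.008]
```

View pics/t4.png

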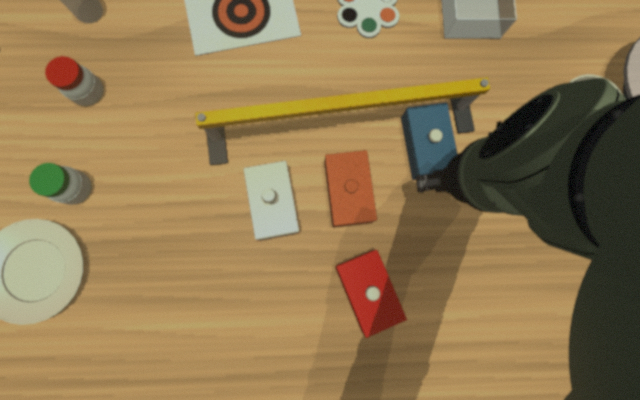

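View pics/s4.png

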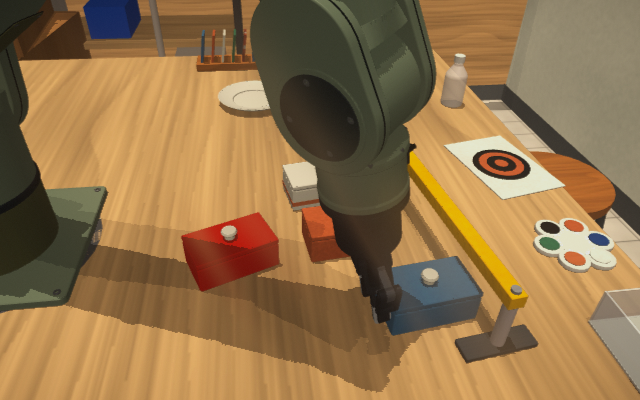

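```bash
cat > kn.py <<'E'
import sys
from h import *
# knob pixels from bright low-saturation blob near given spots
def knob(f,u,v,r=14):
    im=f['image'].astype(int); sub=im[v-r:v+r,u-r:u+r]
    m=(sub.min(2)>130)&(sub.max(2)-sub.min(2)<60)
    ys,xs=np.nonzero(m); return xs.mean()+u-r, ys.mean()+v-r, m.sum()
G=np.array([.647,-.042]);a=np.radians(6.93);gx=np.array([np.cos(a),np.sin(a)]);gy=np.array([-np.sin(a),np.cos(a)])
for n,u,v,Gm in(('top',int(sys.argv[1]),int(sys.argv[2]),[.6469,-.0417]),('side',int(sys.argv[3]),int(sys.argv[4]),[.6484,-.0452])):
    f=grab(n); k=knob(f,u,v); p=pix2w(f,k[0],k[1],.063)
    print(n,np.round(k,1),p.round(4),'rel gauge',((p[:2]-Gm)@gx).round(4),((p[:2]-Gm)@gy).round(4))
E
python3 kn.py 435 135 430 275
```

```text
top [435.8 133.8 106. ] [ 0.603  -0.1943  0.063 ] rel gauge -0.062 -0.1462
side [430.  273.7 147. ] [ 0.6046 -0.1937  0.063 ] rel gauge -0.0614 -0.1422
```

Emit:
move_arm(
  motion=[
    [0, 0, 0, 0, -0.5, 0.08, 0.45],
    [0, 0, 0, 0, -1.1, 0.18, 0.45],
    [0, 0, 0, 0, -1.7, 0.28, 0.45],
    [0, 0, 0, 0, -2.3, 0.38, 0.45],
    [0, 0, 0, 0, -2.9, 0.48, 0.45],
    [0, 0, 0, 0, -3.5, 0.58, 0.45],
    [0, 0, 0, 0, -4.0, 0.67, 0.45],
    [0, 0, 0, 0, -4.4, 0.74, 0.45],
  ],
)

```text
t: 5.05
ee_pos: [0.5781, -0.1976, 0.0202]
ee_rot: [-2.252, 1.993, -0.158]
ft_force: [-2.1, 0.0, 0.5]
opening: 0.0386
```

```bash
python3 st.py; python3 -c "
from h import *
grab('top','t5.png');grab('side','s5.png');grab('wrist','w5.png')"
```

```text
t 5.05 pos [ 0.5781 -0.1976  0.0202] F [-2.1  0.   0.5] gauge coords -0.0875 -0.1451
tool x in gauge 0.001703156579630028 -0.9999659182862906 tilt 9.572904888411008
10cm along gx in tool: [ 0.02 -9.86  1.66]  gy 1cm [-1.    -0.     0.008]
```

View pics/s5.png

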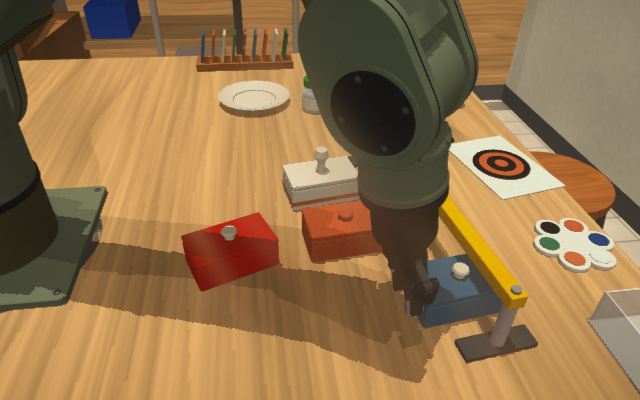

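View pics/t5.png

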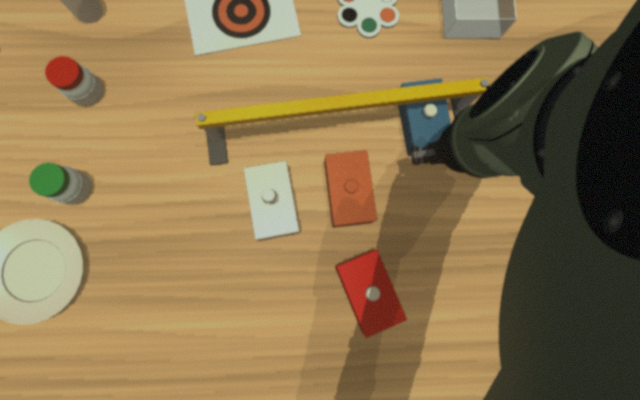

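View pics/w5.png

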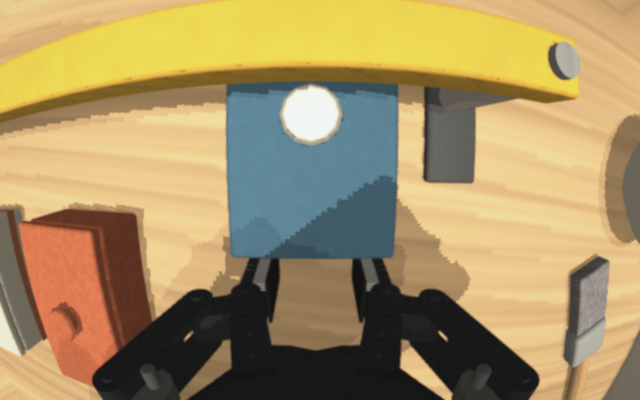

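```bash
python3 kn.py 431 112 460 271
```

```text
top [430.5 109.1 101. ] [ 0.6462 -0.1884  0.063 ] rel gauge -0.0184 -0.1455
side [460.9 267.8 135. ] [ 0.6481 -0.1884  0.063 ] rel gauge -0.0176 -0.1421
```

Emit:
move_arm(
  motion=[
    [0, 0, 0, 0, -0.4, 0.07, 0.45],
    [0, 0, 0, 0, -0.8, 0.13, 0.45],
    [0, 0, 0, 0, -1.2, 0.2, 0.45],
    [0, 0, 0, 0, -1.45, 0.24, 0.45],
    [0, 0, 0, 0, -1.6, 0.27, 0.45],
    [0, 0, 0, 0, -1.7, 0.28, 0.45],
    [0, 0, 0, 0, -1.74, 0.29, 0.45],
    [0, 0, 0, 0, -1.74, 0.29, 0.45],
  ],
)

```text
t: 5.97
ee_pos: [0.5951, -0.1956, 0.0203]
ee_rot: [-2.252, 1.993, -0.158]
ft_force: [-0.8, -0.1, 0.4]
opening: 0.0385
```

```bash
python3 st.py; python3 -c "
from h import *
grab('wrist','w6.png')"
```

```text
t 5.9667 pos [ 0.5951 -0.1956  0.0203] F [-0.8 -0.1  0.4] gauge coords -0.0704 -0.1452
tool x in gauge 0.001435321942304034 -0.9999661906906974 tilt 9.577412534367674
10cm along gx in tool: [ 0.01 -9.86  1.66]  gy 1cm [-1.    -0.     0.008]
```

View pics/w6.png

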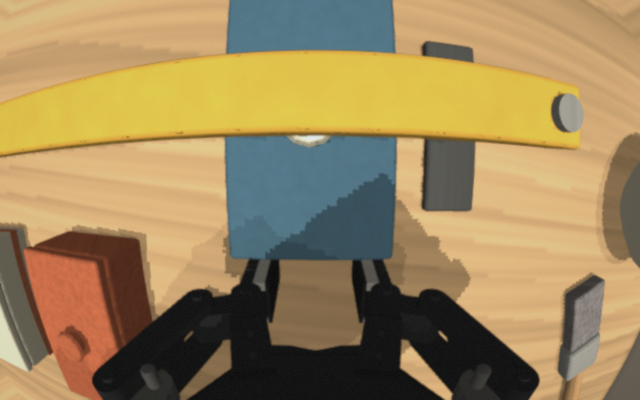

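Wrist: the knob is hidden under the bar but for a sliver at (308,140), seen obliquely; box square. Backing straight off now.

Emit:
move_arm(
  motion=[
    [0, 0, 0, 0, 0.5, -0.08, 0.45],
    [0, 0, 0, 0, 1.3, -0.22, 0.45],
    [0, 0, 0, 0, 2.3, -0.38, 0.45],
    [0, 0, 0, 0, 3.6, -0.6, 0.45],
    [0, 0, 0, 0, 5, -0.83, 0.45],
    [0, 0, 0, 0, 6.5, -1.1, 0.45],
    [0, 0, 0, 0, 8, -1.5, 0.45],
    [0, 0, 0, 0, 9.5, -2.5, 0.45],
  ],
)

```text
t: 6.68
ee_pos: [0.4968, -0.2076, 0.0288]
ee_rot: [-2.252, 1.993, -0.157]
ft_force: [0.1, -0.5, 0.7]
opening: 0.0383
```

Emit:
move_arm(
  motion=[
    [0, 0, 0, 0, 0.5, -2, 0.45],
    [0, 0, 0, 0, 0.5, -5, 0.45],
    [0, 0, 0, 0.5, 1, -8, 0.45],
    [0, 0, 0, 2, 2, -11, 0.45],
    [0, 0, 0, 4.5, 3, -14, 0.45],
    [0, 0, 0, 7, 4, -16, 0.45],
    [0, 0, 0, 9.5, 5, -17, 0.45],
    [0, 0, 0, 12, 6, -17, 0.45],
  ],
)

```text
t: 7.35
ee_pos: [0.4255, -0.3406, 0.1884]
ee_rot: [-2.252, 1.993, -0.164]
ft_force: [1.2, -0.3, 0.2]
opening: 0.0386
```

```bash
python3 st.py; python3 -c "
from h import *
grab('top','t7.png');grab('side','s7.png')"
```

```text
t 7.35 pos [ 0.4255 -0.3406  0.1884] F [ 1.2 -0.3  0.2] gauge coords -0.2563 -0.2687
tool x in gauge 0.0010395147654988718 -0.9999872612414931 tilt 9.70985689296449
10cm along gx in tool: [ 0.01 -9.86  1.69]  gy 1cm [-1.    -0.     0.005]
```

View pics/t7.png

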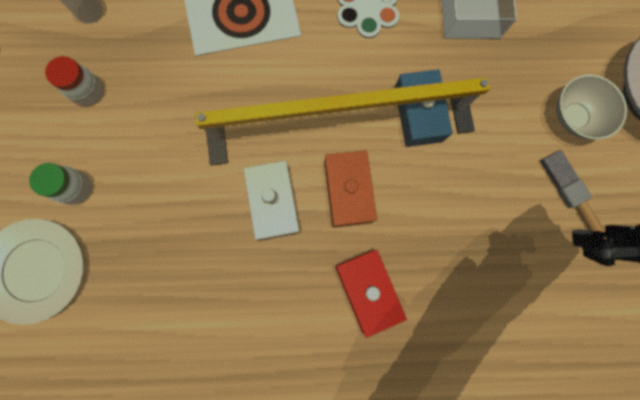

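View pics/s7.png

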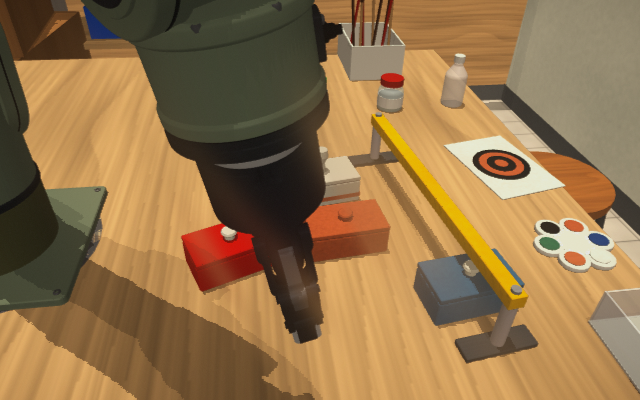

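Top: the blue box is under the bar (lid from (420,75) to (430,145)); the knob peeks out at (428,103). I'll measure the lid corners precisely.

```bash
python3 - <<'E'
import cv2
a=cv2.resize(cv2.imread('pics/t7.png')[60:155,385:500],None,fx=5,fy=5,interpolation=cv2.INTER_CUBIC)
cv2.imwrite('pics/z7.png',a)
b=cv2.resize(cv2.imread('pics/s7.png')[235:335,400:540],None,fx=5,fy=5,interpolation=cv2.INTER_CUBIC)
cv2.imwrite('pics/z8.png',b)
E
```

```text
(no output)
```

View pics/z7.png

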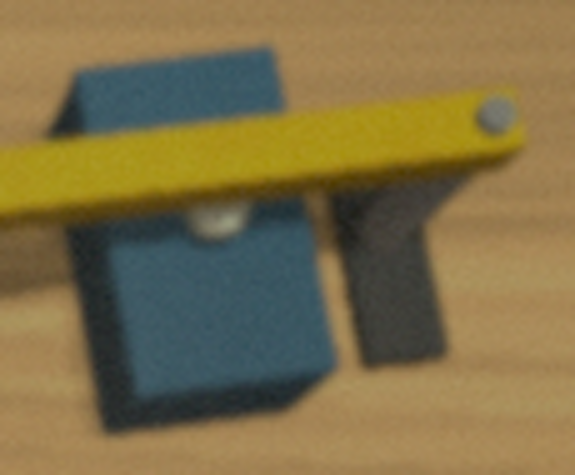

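View pics/z8.png

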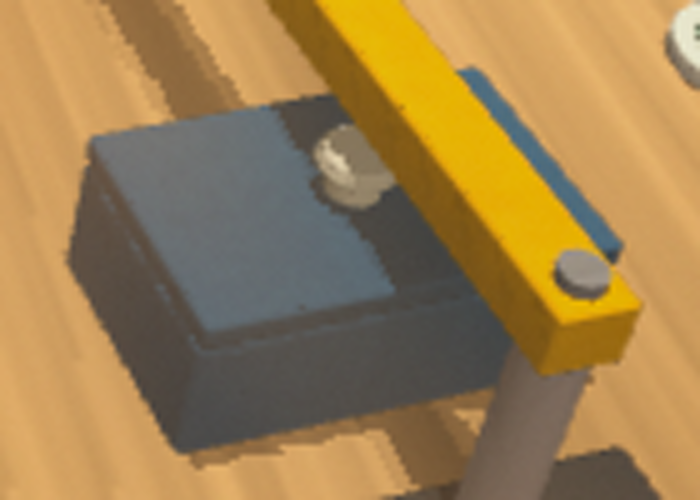

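```bash
python3 - <<'E'
from h import *
f=grab('top'); g=grab('side')
def P(u,v,z): return pix2w(f,u/5+385-.4,v/5+60-.4,z)
def S(u,v,z): return pix2w(g,u/5+400-.4,v/5+235-.4,z)
a=np.radians(6.93);gx=np.array([np.cos(a),np.sin(a)]);gy=np.array([-np.sin(a),np.cos(a)])
C=np.array([P(*c,.05) for c in [(80,72),(272,48),(336,372),(135,397)]])[:,:2]
D=np.array([S(*c,.05) for c in [(620,248),(205,333),(92,138)]])[:,:2]
brs=S(583,272,.102);bls=pix2w(g,378,115,.102); br=P(497,115,.102);bl=pix2w(f,201,118,.102)
for n,c,m in(('top',C.mean(0),(bl+br)[:2]/2),('side',(D[0]+D[2])/2,(bls+brs)[:2]/2)):
    print(n,c.round(4),'rel',((c-m)@gx).round(4),((c-m)@gy).round(4))
d=C[0]-C[3]+C[1]-C[2];print('yaw top',np.degrees(np.arctan2(d[1],d[0])))
d=C[0]-C[1]+C[3]-C[2];print('yaw top short',np.degrees(np.arctan2(d[1],d[0]))-90)
d=D[0]-D[1];print('yaw side',np.degrees(np.arctan2(d[1],d[0])))
for n in ['white_box_center','clay_box_center','gauge']:
    for r in models.recognise(n,'top')[:1]: print(n,cam2w(f,r['at']).round(3))
# displacement of bystanders in image
A=cv2.imread('pics/top1.png').astype(int)[60:240,190:385];B=f['image'].astype(int)[60:240,190:385]
print('diff px',(np.abs(A-B).max(2)>40).sum())
E
```

```text
top [ 0.6615 -0.1853] rel -0.0029 -0.1444
side [ 0.6635 -0.1865] rel -0.0022 -0.1421
yaw top 6.2411544429257875
yaw top short 6.79475064350666
yaw side 7.128127540509405
white_box_center [0.498 0.078 0.053]
clay_box_center [ 0.514 -0.051  0.05 ]
gauge [ 0.639 -0.032  0.098]
diff px 0
```

```bash
python3 -c "
from cell import order
print(order.close_job())"
```

```text
the job is handed in; nothing more can be done
None
```

I pushed the blue box straight along the table with two fingertips, low on its rear face, until its knob was under the yellow bar. Then I backed the arm away and handed the job in at about 7.5 s of the 32 s allowed.

- **Position:** the lid corners put the middle of the box 2–3 mm on the robot's side of the bar's centre line in both cameras. The fingertip travel, based on the last knob sighting before the final push, had put it at about 0 mm. This small disagreement is close to the 2 mm camera calibration, so I left the box there.
- **Squareness:** the box is within about 1° of square to the bar.
- **Forces:** the readings I took between moves stayed at 2–3 N, with no sign of touching the gauge or of the box tipping.
- **Other boxes:** the white and terracotta boxes and most of the gauge show no change between the first and last top pictures. The gauge's right post was not in that comparison, but its bolt still shows in the same place. I did not touch the red box.

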